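# Clamp the batten and hold the sprung marking rod at its length mark

## Robot

A 6-joint arm with a two-finger parallel gripper is mounted at the origin on the work surface. World frame = base frame: x ahead of the robot, y to its left, z up, the work surface at z = 0. Lengths are in m, angles in rad, forces in N, time in s.
With the tool pointing down it reaches from about 0.35 to 0.85 m from the base axis. Payload 8.1 kg.
Tool frame: the origin (TCP) lies on the centre line of the jaws, within the pads' length; the fingertips stand 17 mm ahead of it and the grasp point (between the pads) lies 2 mm behind it; z points along the fingers, y is the line along which they close (so a half turn about z gives the same grasp; the last joint's range is limited). The gripper opens to 93 mm and grips with 3 to 60 N. Pads are 15 mm wide; open, the fingers measure 128 mm over their backs; the gripper's body (75 mm by 188 mm) begins 65 mm behind the grasp point.
Start: joints at [1.062, 0.13, 1.488, -0, 1.523, -0.085], TCP at [0.247, 0.547, 0.236] pointing down, gripper open.
Joint ranges: [-2.96, 2.96], [-0.89, 2.26], [0.02, 2.5], [-1.34, 4.48], [0, 2.73], [-2.66, 2.66]. Speed limits (rad/s): [2.39, 2.39, 2.79, 3.14, 3.14, 3.14].

## Interface

Orientations are given as a rotation vector (axis times angle).
In Python, from plant import status, eyes, robot gives the robot as it stands. The module is installed in compiled form; this text tells all that it offers.
- The arm moves only by the tool servo_tool, never from a script. Its argument "plan" is text: rows parted by semicolons, each of 4 numbers parted by spaces: the shift along the tool's x, y, z in m, then the turn about the tool's z in degrees. A call has 1 to 12 rows; each row is the pose to reach, as a shift and turn from the pose commanded when the call began, along the tool's axes at that moment; what a row does not reach only later rows make up. A row lasts 1/12 s, in which the tool goes at most 41.7 mm and 7.16 degrees, less where a joint would pass 70% of its speed; a pose out of reach is approached as far as the arm can. A call with a gripper value outside its range is refused whole. "grip" is the closure, from -1 (fully open) to 1 (shut), set as the call begins (left out, the last holds). The fingers move at their own pace and stop on an object; "grip_force" is the grip in N (left out, the last holds). Time passes only in rows, so rows that repeat a pose let the fingers close. It gives the time, the measured TCP pose, the force, the opening and the grip force at its end, in the units of the state.
- status.read_state(): the state, without advancing time (a new reading comes with each control period).
- eyes.read_camera(name): name is "side" or "top"; returns a dict with "image" (420x560x3 uint8, blue, green, red), "fovy" (degrees; the focal length in pixels is half the picture's height over the tangent of half this angle, whatever the lens; pixels are square), "cx", "cy" (the principal point, pixels), "world_from_camera" (4x4, takes a point from camera to world coordinates). Camera axes: x right, y down, z forward; pixel columns grow to the right and rows downward; lengths in m; the calibration is good to about 2 mm. A picture is of the moment at which its call begins. There is no depth.
- robot.close_job(): hands the job in; it is judged then, once.
The state is a dict: "t": time; "q": joint angles; "dq": joint speeds; "joint_torque": joint torques, N m; "tool_pos": TCP position; "orientation": TCP orientation; "force": force on the tool from outside, world axes, zero at the start; "wrist_torque": the same for the moment, N m; "opening": finger opening in m; "gripper_force": force on a finger pad.
Only numpy, scipy, OpenCV 4.12 (cv2) and the standard library are available. Lean on these libraries where they do the work, as an engineer would, in place of code of your own. Each camera call takes 0.05 s, during which the arm holds its last target. There are 200 camera calls.

## Task

The batten is loaded in the marking-out jig: first swing the clamp fully down onto it, then take the sprung telescoping rod by its upright post and pull it out until its short pointer is in line with the arrow-shaped marker on the rule (not the round one). Finish while holding it there, still and without letting go, so that a colleague can pencil off the length; leave the batten in place and the other things on the bench alone.

Things in the scene. Friction and masses are not known exactly. Their poses are not given: they have to be found in the camera images.
- jig: fixed jig: dark wooden board 260 x 460 x 18 mm on the bench; origin on the bench, 14 mm from under its centre. x axis away from the robot, y axis (robot's left, yaw -0.25 to 0.35) the way the rod pulls out, z up. At x = -75 mm the batten, -21 the clamp's hinge post, +20 the tube with the rod (tube top 67 mm above the bench), +92 the flat rule with two markers
- clamp (a joint): angle of the hold-down clamp (rad): 0 = down flat, its rubber foot on the batten; grows as its free end lifts; stays where it is left (stiff hinge, 0.15 N m; about 2 to 4 N at the handle moves it); stop at 1.2; starts 0.6 to 1.0 open
- clamp_hinge (a point): point on the clamp's hinge axis, 62 mm above the bench; the axis runs along the jig's y
- clamp_handle (a point): centre of the clamp's black cross handle: round bar 16 mm diameter, 60 mm long along the jig's y, 98 mm from the hinge axis; when the clamp is down it lies level with the hinge towards the robot (jig -x); it moves with the clamp
- rod: telescoping steel rod, 16 mm diameter, sliding in the tube along the jig's y, 150 mm travel; starts fully in. An inner spring draws it back (2.5 N when in, plus 40 N per m: 3.5 to 8 N at the markers). Origin in the square hub at its outer end, on its axis 50 mm above the bench. A thin marking finger reaches from the hub over the batten, top 60 mm above the bench
- post_grip (a point): grip point on the rod's upright round post (steel, 18 mm diameter, rising from the hub, top at 120 mm above the bench); this point is on its axis 95 mm above the bench; post graspable from 70 to 120 mm above the bench, room on all sides
- pointer_tip (a point): tip of the short pointer on the hub, pointing in the jig's +x direction at the rule, 44 mm above the bench; moves with the rod
- arrow_tip (a point): point of the arrow-shaped marker (dark steel, 40 mm long, 14 mm tall, a 28 mm wide pointed head towards the rod and a 12 mm wide tail) fixed on the rule; this is the top of its pointed end, 40 mm above the bench; same axes as the jig. It is the length mark; it sits in the nearer or the farther place on the rule
- round_marker: round dark steel marker, 26 mm diameter, 14 mm tall, fixed in the other place on the rule; not the mark for this job; origin centre of its underside
- batten: loose wooden batten 31 x 400 x 30 mm lying in the jig's channel along the jig's y, top 48 mm above the bench; origin centre of underside
- dowel_cup: small open steel cup, 40 mm across, 40 mm tall, standing on the jig board beyond the tube; bystander; origin centre of underside
- offcut: small wood offcut 50 x 32 x 20 mm on the jig board beyond the tube; bystander; origin centre of underside
- drill: cordless drill standing on its battery, about 210 mm tall, right side of the bench; bystander; origin centre of underside
- glue: white glue bottle 60 mm across, 170 mm tall, left; bystander; origin centre of underside
- hammer: hammer lying on the left of the bench; bystander
- tape_measure: tape measure case 70 x 35 x 65 mm, near the robot on the left; bystander; origin centre of underside
- beech_block: wood block 90 x 60 x 40 mm near the robot on the right; bystander; origin centre of underside

How it is judged:
By the outcome, as a careful person would: the job done as asked, in the order asked, and still so for the second after the job is handed in, while the arm keeps its last pose, push and grip.
It also fails if it takes over 48 s, if anything falls off the work surface, if the arm or the gripper's body presses on something with over 40 N, if the wrist force passes 120 N, or if a joint passes its speed limit or range.

## Working session

There is one attempt and no reset: what is moved stays moved. The work goes in short steps, Python scripts to look and compute and a tool call to move; the robot and the scene stay as the last step left them, time stands still between calls to the robot, and variables do not carry over. Pictures are saved under pics/ and viewed, at most 10 in all, crops included, and the job is handed in when it is done.

Besides the shell and the picture viewer there is one more tool, called after "Request:" as a command line: name --argument value ..., lists and objects as JSON in quotes. servo_tool: Moves the arm, as the interface text tells. Its arguments: {"type":"object","properties":{"plan":{"type":"string"},"grip":{"type":"number"},"grip_force":{"type":"number"}},"required":["plan"]}

```bash
mkdir -p pics; cat > h.py <<'E'
import numpy as np, cv2
from plant import status, eyes, robot
def shot(n,f):
    c=eyes.read_camera(n); cv2.imwrite('pics/'+f,c['image']); np.savez('pics/'+f+'.npz',**{k:np.array(v) for k,v in c.items() if k!='image'}); return c
def ray(c,u,v):
    f=210/np.tan(np.radians(float(c['fovy']))/2)
    T=np.array(c['world_from_camera']); d=T[:3,:3]@np.array([(u-c['cx'])/f,(v-c['cy'])/f,1]); return T[:3,3],d
def atz(c,u,v,z):
    o,d=ray(c,u,v); return o+d*(z-o[2])/d[2]
def proj(c,p):
    f=210/np.tan(np.radians(float(c['fovy']))/2)
    T=np.array(c['world_from_camera']); q=T[:3,:3].T@(np.array(p)-T[:3,3]); return q[0]/q[2]*f+c['cx'],q[1]/q[2]*f+c['cy']
E
python3 - <<'E'
from h import *
for n in('top','side'):
    c=shot(n,n+'0.png'); print(n,c['fovy'],c['cx'],c['cy'],np.round(c['world_from_camera'],3).tolist())
print(status.read_state())
E
```

```text
top 52.357123697084 283.0226320312188 212.67618042902677 [[0.006, -0.997, 0.081, 0.388], [-1.0, -0.006, -0.001, -0.08], [0.001, -0.081, -0.997, 1.533], [0.0, 0.0, 0.0, 1.0]]
side 48.41653076704206 273.4535532032377 206.01908868396134 [[0.957, -0.221, 0.186, 0.253], [-0.289, -0.735, 0.614, -0.866], [0.001, -0.641, -0.767, 1.089], [0.0, 0.0, 0.0, 1.0]]
{'t': 0.1, 'q': array([ 1.06164838e+00,  1.31104937e-01,  1.48913666e+00, -1.90260643e-05,
        1.52296156e+00, -8.54176741e-02]), 'dq': array([-1.09543723e-03, -1.93461144e-03, -3.25228597e-03, -1.74547208e-03,
        4.20209554e-05,  1.78926094e-04]), 'joint_torque': array([ 1.26464736e-03, -5.61343610e+01, -4.93094623e+01,  7.70123117e-02,
        2.92549026e-02, -9.91755542e-05]), 'tool_pos': array([0.24646898, 0.54653623, 0.23469929]), 'orientation': array([-6.60528722e-01, -3.07090387e+00,  2.42719740e-03]), 'force': array([0.32398895, 0.36972271, 0.4023853 ]), 'wrist_torque': array([-0.01021938,  0.00312197, -0.03031818]), 'gripper_force': 0.0, 'opening': 0.09312114592007675}
```

View pics/top0.png

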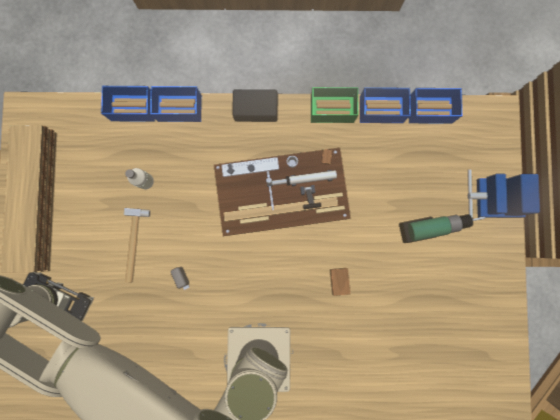

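View pics/side0.png

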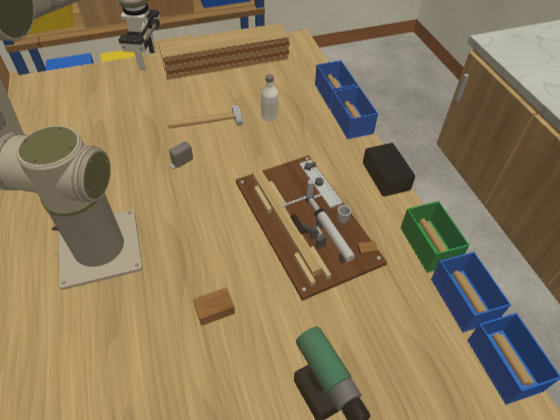

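The top view shows the jig with corners near (215,164), (340,149), (350,217) and (223,236). The post is near (269,180) and the markers are near (231,170) and (251,168). I'll enlarge both views.

```bash
python3 - <<'E'
import cv2
a=cv2.imread('pics/top0.png')[140:245,205:360]; cv2.imwrite('pics/t0c.png',cv2.resize(a,None,fx=5,fy=5,interpolation=cv2.INTER_CUBIC))
a=cv2.imread('pics/side0.png')[150:300,230:390]; cv2.imwrite('pics/s0c.png',cv2.resize(a,None,fx=4,fy=4,interpolation=cv2.INTER_CUBIC))
E
```

```text
(no output)
```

View pics/t0c.png

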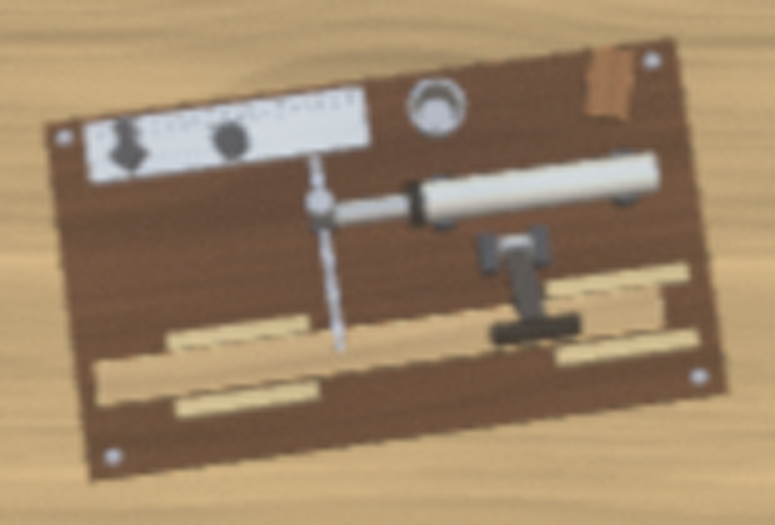

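View pics/s0c.png

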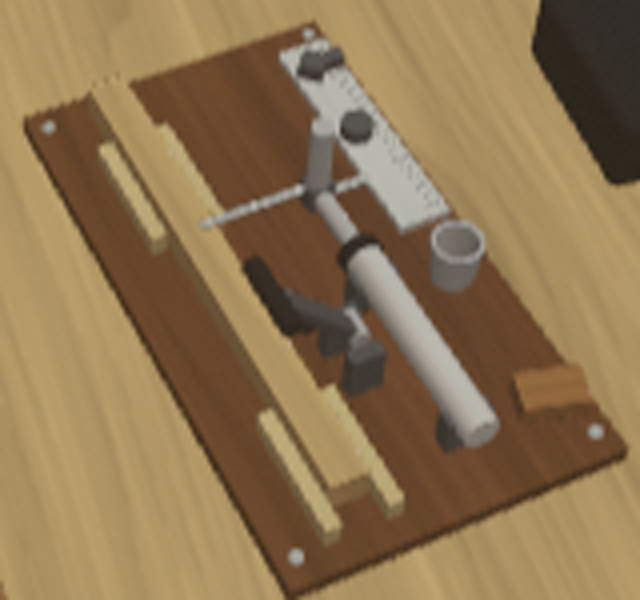

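Crop readings from the top view: arrow tip (131,172), round marker (231,140), post top about (319,198), pointer tip (314,153) and clamp handle bar (490,334)–(580,325). The side crop shows the post top at (322,122) and the arrow head on the left at (303,68). The arrow is therefore in the farther place. Next I'll fit the jig pose.

```bash
cat >> h.py <<'E'
def load(f): return dict(np.load('pics/'+f+'.npz'))
tp=lambda x,y:((x+.5)/5-.5+205,(y+.5)/5-.5+140)
sp=lambda x,y:((x+.5)/4-.5+230,(y+.5)/4-.5+150)
E
python3 - <<'E'
from h import *
from scipy.optimize import least_squares
t=load('top0.png');s=load('side0.png')
L=[(115,230),(115,-230),(-145,-230),(-145,230)] # origin 14mm from centre, sign to test
tc=[tp(*p) for p in[(44,124),(675,38),(727,393),(91,481)]]
sc=[sp(*p) for p in[(315,22),(629,453),(290,599),(24,122)]]
for nm,c,pp in(('t',t,tc),('s',s,sc)):
    P=np.array([atz(c,*p,.018) for p in pp]); print(nm,np.round(P,4).tolist(),'sides',[round(float(np.linalg.norm(P[i]-P[i-1])),4) for i in range(4)],'ctr',P.mean(0).round(4))
def R(y):return np.array([[np.cos(y),-np.sin(y)],[np.sin(y),np.cos(y)]])
def res(p):
    o=[]
    for a,b,q,r in zip([130,130,-130,-130],[230,-230,-230,230],tc,sc):
        X=[*(p[:2]+R(p[2])@np.array([a,b])/1e3),.018]
        o+=list(np.subtract(proj(t,X),q))+list(np.subtract(proj(s,X),r))
    return o
f=least_squares(res,[.6,-.1,0]);print('centre,yaw',f.x,np.round(f.fun,1))
yaw=f.x[2];C=f.x[:2]
def loc(X):return np.round(R(yaw).T@(X[:2]-C)*1e3,1)
for nm,c,p,z in(('arrow t',t,tp(131,172),.04),('round t',t,tp(231,140),.04),('post t',t,tp(319,199),.12),('post s',s,sp(322,123),.12),
  ('ptr t',t,tp(314,153),.044),('h l',t,tp(490,334),.13),('h r',t,tp(580,325),.13),('tube l',t,tp(425,195),.059),('cup',t,tp(437,105),.04+.018)):
    X=atz(c,*p,z);print(nm,X.round(4),loc(X))
# handle from both: triangulate
def tri(p,q):
    o1,d1=ray(t,*p);o2,d2=ray(s,*q)
    k=np.linalg.lstsq(np.c_[d1,-d2],o2-o1,rcond=None)[0];a=o1+k[0]*d1;b=o2+k[1]*d2
    return (a+b)/2,np.linalg.norm(a-b)
for nm,p,q in(('handle',tp(535,329),sp(270,295)),('post',tp(319,199),sp(322,123)),('arrow',tp(131,172),sp(303,72))):
    X,e=tri(p,q);print(nm,X.round(4),loc(X),round(e,4))
E
```

```text
t [[0.6837, 0.1704, 0.018], [0.7491, -0.2832, 0.018], [0.4928, -0.3189, 0.018], [0.4277, 0.1322, 0.018]] sides [0.2588, 0.4583, 0.2588, 0.4558] ctr [ 0.5883 -0.0749  0.018 ]
s [[0.6859, 0.166, 0.018], [0.7495, -0.2907, 0.018], [0.4933, -0.329, 0.018], [0.43, 0.1257, 0.018]] sides [0.259, 0.4611, 0.2591, 0.459] ctr [ 0.5897 -0.082   0.018 ]
centre,yaw [ 0.58935536 -0.07868345  0.1423541 ] [ 0.8 -0.5 -0.3 -0.3  1.3 -0.4 -0.1 -0.9  1.7 -0.1 -0.5 -1.4  0.5 -0.1
 -1.  -1. ]
arrow t [0.6454 0.1046 0.04  ] [ 81.5 173.5]
round t [0.6687 0.0343 0.04  ] [ 94.5 100.6]
post t [ 0.6141 -0.0311  0.12  ] [31.2 43.6]
post s [ 0.6151 -0.0305  0.12  ] [32.3 44. ]
ptr t [ 0.659  -0.0247  0.044 ] [76.6 43.6]
h l [ 0.5232 -0.1451  0.13  ] [-74.9 -56.3]
h r [ 0.5295 -0.2045  0.13  ] [ -77.1 -116. ]
tube l [ 0.6271 -0.1029  0.059 ] [ 33.9 -29.3]
cup [ 0.6909 -0.111   0.058 ] [ 96.  -46.4]
handle [ 0.5267 -0.1747  0.1323] [-75.6 -86.2] 0.0006
post [ 0.6143 -0.0312  0.1209] [31.5 43.4] 0.0008
arrow [0.6504 0.1054 0.0284] [ 86.5 173.5] 0.0061
```

```bash
cat >> h.py <<'E'
from scipy.spatial.transform import Rotation as Ro
yaw=.1424;C=np.array([.58935,-.0787])
J=np.array([[np.cos(yaw),-np.sin(yaw)],[np.sin(yaw),np.cos(yaw)]])
def W(x,y,z): return np.array([*(C+J@np.array([x,y])),z])
def shift(P,base=None):
    s=status.read_state(); R0=Ro.from_rotvec(s['orientation']); d=R0.inv().apply(np.array(P)-s['tool_pos'])
    ty=R0.apply([0,1,0]); a=np.degrees(np.arctan2(ty[1],ty[0]))
    t=-(np.degrees(yaw)+90-a); t=(t+90)%180-90
    return d.round(4),round(t,2),s['tool_pos'].round(4),s['force'].round(1),round(s['t'],2)
def arc(th,up=0): return W(-9.5-98*np.cos(th),-86,0)/1 if 0 else np.array([*(C+J@(np.array([-9.5-98*np.cos(th),-86])/1e3)),.087+.098*np.sin(th)+up])
E
python3 - <<'E'
from h import *
print(shift(arc(.82,.06)), arc(.82,.06), arc(0))
E
```

```text
(array([-0.5513, -0.5425,  0.0169]), np.float64(-32.44), array([0.2465, 0.5465, 0.2347]), array([0.3, 0.4, 0.4]), 0.1) [ 0.52597025 -0.17466615  0.21865229] [ 0.49514314 -0.17908585  0.087     ]
```

Request:
servo_tool --plan "-0.01 -0.01 0 -2; -0.036 -0.036 0 -6; -0.064 -0.063 0 -11; -0.092 -0.09 0 -16; -0.12 -0.118 0 -21; -0.148 -0.146 0 -26; -0.176 -0.173 0 -30; -0.204 -0.2 0 -32.4; -0.232 -0.228 0 -32.4; -0.26 -0.256 0 -32.4; -0.288 -0.283 0 -32.4; -0.316 -0.311 0 -32.4" --grip 1

```text
t: 1.1
tool_pos: [0.4069, 0.1317, 0.2355]
orientation: [-0.223, 3.134, 0.0]
force: [0.7, 1.0, -0.4]
opening: 0.0177
gripper_force: 0.0
```

```bash
python3 -c "
from h import *
print(shift(arc(.82,.06)))"
```

```text
(array([-0.0745, -0.3201,  0.0168]), np.float64(-0.03), array([0.4069, 0.1317, 0.2355]), array([ 0.7,  1. , -0.4]), 1.1)
```

Request:
servo_tool --plan "-0.009 -0.038 0 0; -0.018 -0.076 0 0; -0.027 -0.115 0 0; -0.036 -0.154 0 0; -0.045 -0.193 0 0; -0.054 -0.232 0 0; -0.063 -0.268 0.005 0; -0.07 -0.297 0.01 0; -0.0735 -0.314 0.014 0; -0.0745 -0.32 0.017 0; -0.0745 -0.32 0.017 0"

```text
t: 2.02
tool_pos: [0.5252, -0.1736, 0.2171]
orientation: [0.219, -3.132, -0.002]
force: [0.0, 0.2, -0.4]
opening: 0.0007
gripper_force: 0.0
```

```bash
python3 - <<'E'
from h import *
print(status.read_state()['opening'])
print(shift(arc(.82,.06)))
for th in (.8,.65,.5,.35,.2,.1,0): print(th,shift(arc(th))[0])
c=shot('side','s1.png');a=c['image'][100:300,200:400];cv2.imwrite('pics/s1c.png',cv2.resize(a,None,fx=3,fy=3))
E
```

```text
0.0006940074357485982
(array([-0.0006, -0.0012, -0.0016]), np.float64(-0.15), array([ 0.5252, -0.1736,  0.2171]), array([ 0. ,  0.2, -0.4]), 2.02)
0.8 [ 0.0007 -0.0013  0.0598]
0.65 [ 0.0104 -0.0013  0.0708]
0.5 [ 0.0183 -0.0013  0.0831]
0.35 [ 0.0244 -0.0014  0.0965]
0.2 [ 0.0283 -0.0014  0.1107]
0.1 [ 0.0297 -0.0014  0.1204]
0 [ 0.0302 -0.0014  0.1302]
```

View pics/s1c.png

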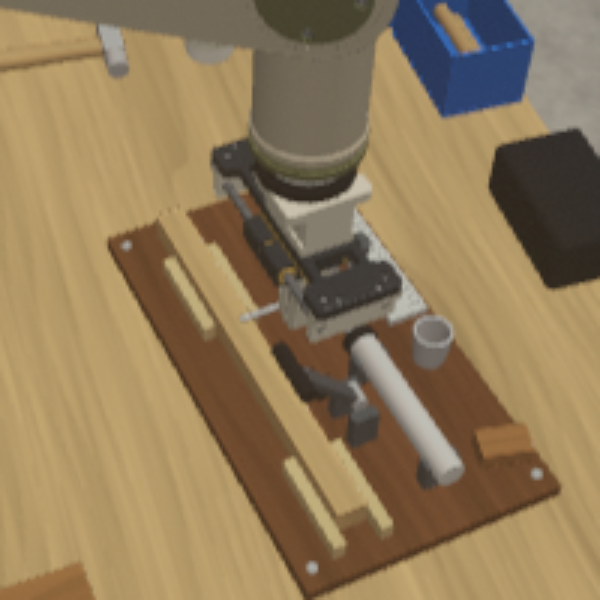

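The gripper hangs over the clamp and hides its own fingers in this view. The clamp handle is still raised at about (293,370) in the crop. Now I'll descend along the handle's arc.

Request:
servo_tool --plan "0 0 0.02 0; 0 -0.001 0.045 0; 0.001 -0.001 0.055 0; 0.002 -0.001 0.061 0; 0.006 -0.001 0.066 0; 0.01 -0.001 0.071 0; 0.014 -0.001 0.077 0; 0.018 -0.001 0.083 0; 0.022 -0.001 0.09 0; 0.024 -0.001 0.096 0; 0.0265 -0.001 0.103 0; 0.028 -0.001 0.11 0"

```text
t: 3.07
tool_pos: [0.498, -0.1776, 0.108]
orientation: [-0.223, 3.134, 0.0]
force: [-1.8, -0.1, 1.1]
opening: 0.0003
gripper_force: 0.8
```

```bash
python3 -c "
from h import *
for th in(.2,.1,0):print(shift(arc(th)))"
```

```text
(array([ 0.0011, -0.0011,  0.0016]), np.float64(-0.03), array([ 0.498 , -0.1776,  0.108 ]), array([-1.8, -0.1,  1.1]), 3.07)
(array([ 0.0026, -0.0011,  0.0113]), np.float64(-0.03), array([ 0.498 , -0.1776,  0.108 ]), array([-1.8, -0.1,  1.1]), 3.07)
(array([ 0.0031, -0.0011,  0.021 ]), np.float64(-0.03), array([ 0.498 , -0.1776,  0.108 ]), array([-1.8, -0.1,  1.1]), 3.07)
```

Request:
servo_tool --plan "0.001 -0.001 0.004 0; 0.002 -0.001 0.008 0; 0.003 -0.001 0.012 0; 0.003 -0.001 0.016 0; 0.003 -0.001 0.018 0; 0.003 -0.001 0.019 0"

```text
t: 3.57
tool_pos: [0.4953, -0.1792, 0.0892]
orientation: [0.222, -3.133, -0.0]
force: [-1.6, 0.3, 0.8]
opening: 0.0007
gripper_force: 0.5
```

Request:
servo_tool --plan "0 0 0.001 0; 0 0 0.002 0; 0 0 0.003 0; 0 0 0.004 0; 0 0 0.004 0"

```text
t: 3.98
tool_pos: [0.4957, -0.1793, 0.0869]
orientation: [-0.222, 3.133, -0.001]
force: [-5.4, 1.7, 8.5]
opening: 0.0006
gripper_force: 5.0
```

Request:
servo_tool --plan "0 0 0.002 0; 0 0 0.002 0; 0 0 0.002 0"

```text
t: 4.23
tool_pos: [0.4958, -0.1794, 0.0865]
orientation: [-0.223, 3.133, -0.001]
force: [-10.1, 5.5, 24.2]
opening: 0.0007
gripper_force: 12.0
```

Request:
servo_tool --plan "0 0 -0.01 0; 0 0 -0.03 0; 0 0 -0.06 0; 0 0 -0.09 0; 0 0 -0.11 0; 0 0 -0.11 0" --grip -1

```text
t: 4.73
tool_pos: [0.4982, -0.1804, 0.1997]
orientation: [-0.222, 3.126, -0.007]
force: [0.3, -0.4, 0.9]
opening: 0.0362
gripper_force: 0.0
```

```bash
python3 - <<'E'
from h import *
P=W(.0315,.0434,.2); P[2]=.2
print(P, shift(P))
c=shot('top','t2.png');b=shot('side','s2.png')
A=cv2.resize(c['image'][140:245,205:360],None,fx=5,fy=5,interpolation=2);B=b['image'][150:300,230:390]
B=cv2.resize(B,None,fx=3.5,fy=3.5,interpolation=2)
cv2.imwrite('pics/t2c.png',A);cv2.imwrite('pics/s2c.png',B)
E
```

```text
[ 0.61437187 -0.03126883  0.2       ] (array([-1.360e-01,  1.312e-01,  1.000e-04]), np.float64(-0.04), array([ 0.4982, -0.1804,  0.1997]), array([ 0.3, -0.4,  0.9]), 4.73)
```

View pics/s2c.png

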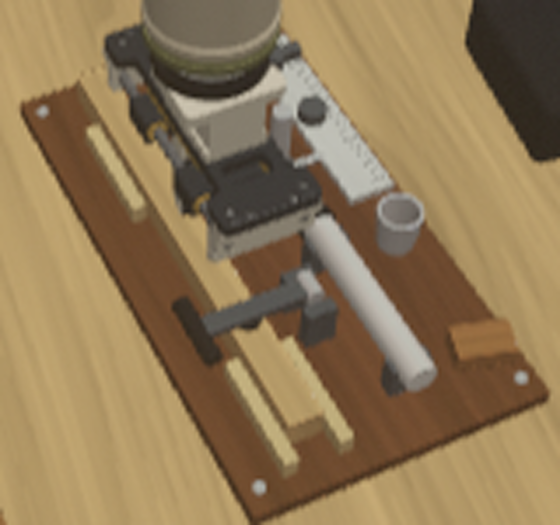

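The side view shows the clamp flat on the batten, with its handle at (195,328), level with the hinge. Next I'll move over the post with the jaws open.

Request:
servo_tool --plan "-0.01 0.01 0 0; -0.035 0.034 0 0; -0.062 0.06 0 0; -0.09 0.086 0 0; -0.115 0.111 0 0; -0.13 0.126 0 0; -0.136 0.131 0 0; -0.136 0.131 0 0" --grip -1

```text
t: 5.5
tool_pos: [0.6113, -0.0286, 0.1914]
orientation: [0.226, -3.131, -0.001]
force: [0.4, -0.1, 0.3]
opening: 0.0921
gripper_force: 0.0
```

```bash
python3 - <<'E'
from h import *
P=W(.0315,.0434,.2); P[2]=.093
print(P, shift(P),status.read_state()['opening'])
E
```

```text
[ 0.61437187 -0.03126883  0.093     ] (array([-0.003 , -0.0032,  0.0984]), np.float64(0.1), array([ 0.6113, -0.0286,  0.1914]), array([ 0.4, -0.1,  0.3]), 5.5) 0.09208444808774223
```

Request:
servo_tool --plan "-0.003 -0.003 0.01 0; -0.003 -0.003 0.035 0; -0.003 -0.003 0.06 0; -0.003 -0.003 0.08 0; -0.003 -0.003 0.093 0; -0.003 -0.003 0.098 0; -0.003 -0.003 0.098 0"

```text
t: 6.08
tool_pos: [0.6134, -0.0337, 0.0938]
orientation: [0.22, -3.131, -0.001]
force: [-0.4, 0.1, -0.0]
opening: 0.0931
gripper_force: 0.0
```

Request:
servo_tool --plan "0 0 0 0; 0 0 0 0; 0 0 0 0; 0 0 0 0; 0 0 0 0; 0 0 0 0; 0 0 0 0; 0 0 0 0" --grip 1 --grip_force 30

```text
t: 6.75
tool_pos: [0.615, -0.0327, 0.0957]
orientation: [-0.223, 3.134, -0.0]
force: [-0.1, -0.2, 0.5]
opening: 0.0444
gripper_force: 0.0
```

```bash
python3 - <<'E'
from h import *
s=status.read_state();print(s['opening'],s['gripper_force'])
p=s['tool_pos'][:2];print('grip local',J.T@(p-C))
for d in(.1,.13): 
    print(d,shift([*(p+J@[0,d]),s['tool_pos'][2]]))
E
```

```text
0.04441580010573917 0.0
grip local [0.03189818 0.04188794]
0.1 (array([ 0.0001,  0.1   , -0.    ]), np.float64(-0.03), array([ 0.615 , -0.0327,  0.0957]), array([-0.1, -0.2,  0.5]), 6.75)
0.13 (array([ 1.0e-04,  1.3e-01, -0.0e+00]), np.float64(-0.03), array([ 0.615 , -0.0327,  0.0957]), array([-0.1, -0.2,  0.5]), 6.75)
```

Request:
servo_tool --plan "0 0 0 0; 0 0 0 0; 0 0 0 0; 0 0 0 0; 0 0 0 0; 0 0 0 0; 0 0 0 0; 0 0 0 0; 0 0 0 0"

```text
t: 7.5
tool_pos: [0.6149, -0.0327, 0.0956]
orientation: [0.222, -3.134, -0.0]
force: [-0.4, 2.2, 0.1]
opening: 0.0174
gripper_force: 30.0
```

Request:
servo_tool --plan "0 0.003 0 0; 0 0.01 0 0; 0 0.02 0 0; 0 0.032 0 0; 0 0.044 0 0; 0 0.056 0 0; 0 0.068 0 0; 0 0.08 0 0; 0 0.091 0 0; 0 0.1 0 0; 0 0.105 0 0; 0 0.107 0 0"

```text
t: 8.5
tool_pos: [0.5994, 0.0743, 0.0956]
orientation: [0.224, -3.133, 0.002]
force: [1.9, -6.6, -0.9]
opening: 0.0175
gripper_force: 30.0
```

Request:
servo_tool --plan "0 0.003 0 0; 0 0.007 0 0; 0 0.012 0 0; 0 0.016 0 0; 0 0.018 0 0; 0 0.018 0 0; 0 0.018 0 0; 0 0.018 0 0"

```text
t: 9.17
tool_pos: [0.597, 0.0912, 0.0956]
orientation: [0.223, -3.133, 0.002]
force: [0.7, -7.7, -1.5]
opening: 0.0171
gripper_force: 30.0
```

```bash
python3 - <<'E'
from h import *
s=status.read_state();print(s['opening'],s['gripper_force'],s['force'],s['tool_pos'],'local',J.T@(s['tool_pos'][:2]-C))
c=shot('top','t3.png');b=shot('side','s3.png')
A=cv2.resize(c['image'][155:215,205:285],None,fx=8,fy=8,interpolation=2)[:300];B=cv2.resize(b['image'][145:220,260:360],None,fx=6,fy=6,interpolation=2)
m=np.zeros((300+300,640,3),np.uint8);m[:300]=A[:300];m[300:,:600]=B[:300];cv2.imwrite('pics/m3.png',m)
E
```

```text
0.01711474246550809 29.999932944774628 [ 0.69100243 -7.68350239 -1.52735942] [0.59697046 0.09124183 0.09556383] local [0.03166134 0.16714023]
```

View pics/m3.png

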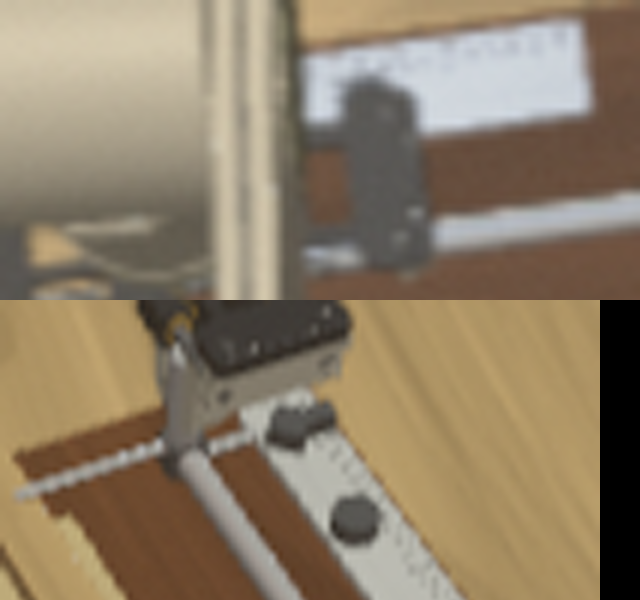

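The rod is out 125 mm. In the lower panel the pointer tip is near (255,437) and the arrow head is near (285,430) with its tail to the right, so they nearly line up. I'll measure more finely using a same-view enlargement with and without the pointer.

```bash
python3 - <<'E'
from h import *
a=cv2.imread('pics/side0.png')[152:182,285:325];b=cv2.imread('pics/side3.png') if 0 else cv2.imread('pics/s3.png')[152:182,285:325]
t=cv2.imread('pics/top0.png')[160:180,218:258]
r=lambda i:cv2.resize(i,None,fx=20,fy=20,interpolation=2)
i=[cv2.resize(x,None,fx=10,fy=10,interpolation=2) for x in(a,b)]
m=np.zeros((600,800,3),np.uint8);m[:300,:400]=i[0];m[:300,400:]=i[1]
tt=cv2.resize(t,None,fx=15,fy=15,interpolation=2);m[300:600,:600]=tt
cv2.imwrite('pics/m4.png',m)
E
```

```text
(no output)
```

View pics/m4.png

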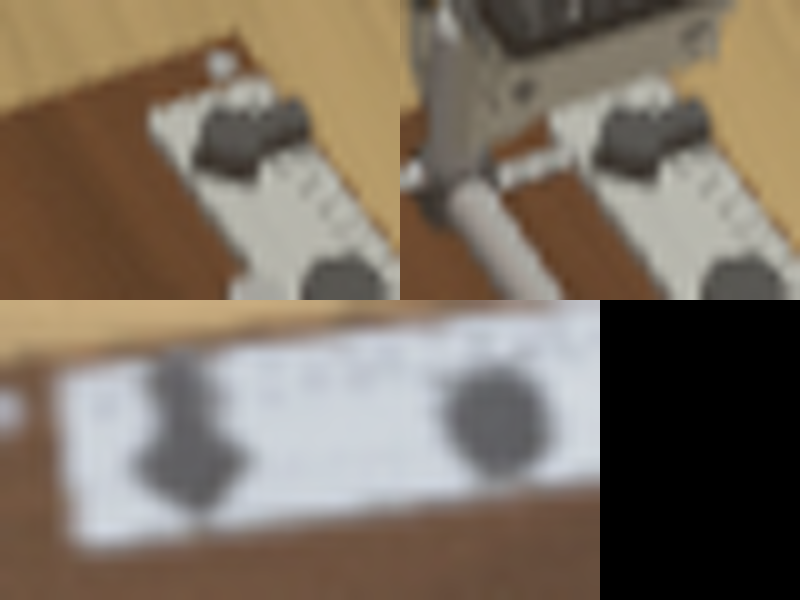

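```bash
cat > m.py <<'E'
from h import *
from scipy.optimize import minimize
from scipy.ndimage import map_coordinates
def L(x,y,z): return np.array([*(C+J@(np.array([x,y])/1e3)),z])
def arrow(f,dark=75):
    c=load(f);g=cv2.imread('pics/'+f).mean(2)
    u0,v0=np.array(proj(c,L(100,172,.035))).astype(int)-16
    a=g[v0:v0+32,u0:u0+32]
    poly=np.array([(0,0),(18,14),(18,6),(40,6),(40,-6),(18,-6),(18,-14)],float)
    def mask(p,hl):
        S=8;m=np.zeros((32*S,32*S),np.uint8);q=poly.copy();
        q=np.array([(0,0),(hl,14),(hl,6),(40,6),(40,-6),(hl,-6),(hl,-14)],float)
        P=lambda x,y,z:(np.array(proj(c,L(p[0]+x,p[1]+y,z)))-[u0,v0]+.5)*S
        top=[P(x,y,.04) for x,y in q];bot=[P(x,y,.026) for x,y in q]
        for i in range(7):
            j=(i+1)%7;cv2.fillPoly(m,[cv2.convexHull(np.float32([top[i],top[j],bot[i],bot[j]])).astype(np.int32)],255)
        cv2.fillPoly(m,[np.int32(top)],255)
        return cv2.resize(m,(32,32),interpolation=cv2.INTER_AREA)/255.
    w=mask((84,173),16);w=cv2.dilate((w>0).astype(np.uint8),np.ones((3,3)))>0
    d=np.clip((190-a)/(190-dark),0,1)
    def cost(p):
        M=cv2.GaussianBlur(mask(p[:2],p[2]),(0,0),.6);return ((M-d)[w]**2).mean()
    best=min((minimize(cost,[x,y,16],method='Nelder-Mead',options=dict(initial_simplex=[[x,y,16],[x+3,y,16],[x,y+3,16],[x,y,20]])) for x in(80,85) for y in(171,175)),key=lambda r:r.fun)
    return best.x.round(2),best.fun
def ridge(f,y0,xs,z):
    c=load(f);g=cv2.imread('pics/'+f).astype(float).min(2);o=[]
    ys=np.arange(y0-14,y0+14,.25)
    for x in xs:
        uv=np.array([proj(c,L(x,y,z)) for y in ys])
        p=map_coordinates(g,[uv[:,1],uv[:,0]],order=1);p=np.clip(p-np.median(p)-10,0,None)
        k=ys[p.argmax()];m=abs(ys-k)<6;o.append(float((ys[m]*p[m]).sum()/p[m].sum()))
    return np.round(o,1)
E
python3 - <<'E'
from m import *
print('arrow',arrow('top0.png'),arrow('side0.png'),arrow('s3.png'))
fx=[-50,-40,-30,-20,-10,0,10];px=[50,55,60,65,70]
for f,y in(('top0.png',43.5),('side0.png',43.5),('s3.png',168)):
    print(f,'finger',ridge(f,y,fx,.058),'ptr',ridge(f,y,px,.044))
E
```

```text
arrow (array([ 85.39, 174.64,  11.35]), np.float64(0.03637970663108717)) (array([ 83.61, 172.18,  16.24]), np.float64(0.0482315120324742)) (array([ 83.57, 172.26,  15.89]), np.float64(0.039107616822013386))
top0.png finger [44.  43.8 44.  44.  43.9 43.8 44. ] ptr [44.3 44.  43.7 43.7 43.9]
side0.png finger [42.2 41.8 41.9 42.3 41.9 41.9 41.9] ptr [41.6 42.4 41.7 42.4 42.9]
s3.png finger [167.2 167.3 167.3 167.2 167.3 168.2 168.1] ptr [167.3 167.3 167.3 167.4 167.8]
```

All three estimates put the total travel at 129.6–130.7 mm, against 125.3 mm so far. I'll pull 5 mm more.

Request:
servo_tool --plan "0 0.001 0 0; 0 0.003 0 0; 0 0.0045 0 0; 0 0.005 0 0; 0 0.005 0 0; 0 0.005 0 0; 0 0.005 0 0; 0 0.005 0 0"

```text
t: 9.93
tool_pos: [0.5963, 0.0961, 0.0956]
orientation: [0.223, -3.133, 0.002]
force: [0.8, -7.9, -0.7]
opening: 0.0174
gripper_force: 30.0
```

```bash
python3 - <<'E'
from m import *
b=shot('side','s5.png')
s=status.read_state();print(s['opening'],s['gripper_force'],s['force'],'local',J.T@(s['tool_pos'][:2]-C),abs(s['dq']).max())
print('arrow',arrow('s5.png'));print(ridge('s5.png',172.5,[-50,-40,-30,-20,-10,0,10],.058),ridge('s5.png',172.5,[50,55,60,65,70],.044))
B=b['image'][145:295,230:390];cv2.imwrite('pics/s5c.png',cv2.resize(B,None,fx=4,fy=4,interpolation=2))
E
```

```text
0.01757984294296659 30.00002771615982 [ 2.02515102 -6.79847789 -1.534132  ] local [0.03165086 0.17199757] 0.0013017216902596123
arrow (array([ 83.43, 171.87,  15.84]), np.float64(0.04481065694692359))
[171.9 171.9 172.  172.2 172.2 172.2 172.2] [173.  172.  172.9 172.2 172.8]
```

View pics/s5c.png

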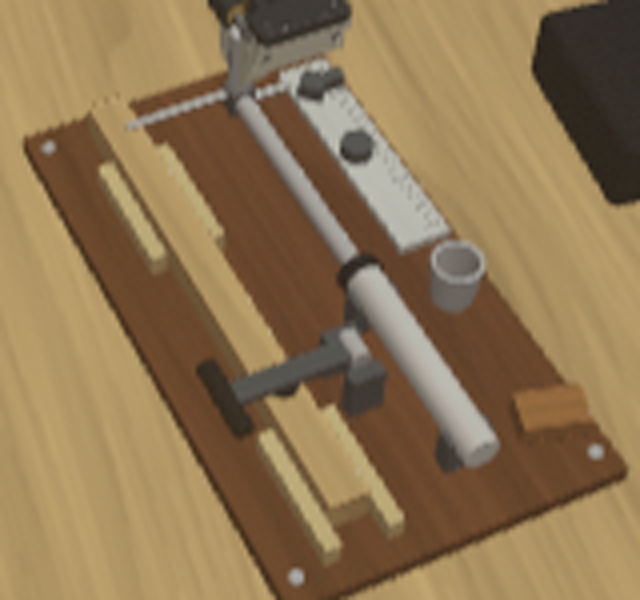

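The picture shows the pointer tip (about 290,87) in line with the arrow point (300,87). The clamp is down with its handle at (225,398), and the batten is in place. The arm is still, so I'll hand in.

```bash
python3 -c "
from plant import robot
print(robot.close_job())"
```

```text
the job is handed in; nothing more can be done
None
```

The clamp is fully down on the batten, and the rod is held still with its pointer in line with the arrow marker, within about 0.5 mm as measured in the side camera; the job is handed in.

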